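# Shingle the locker tokens into the feed tray

### The arm

A 6-joint arm with a two-finger parallel gripper is mounted at the origin on the work surface. World frame = base frame: x ahead of the robot, y to its left, z up, the work surface at z = 0. Lengths are in m, angles in rad, forces in N, time in s.
With the tool pointing down it reaches from about 0.35 to 0.95 m from the base axis. Payload 17.4 kg.
Tool frame: the origin (TCP) lies midway between the tips of the shut fingers; the grasp point (between the pads) lies 19 mm behind it (arm.hold_point_z is the z of the grasp point in the tool frame, in m); z points along the fingers, y is the direction in which the jaws open and shut (so a half turn about z gives the same grasp; the last joint's range is limited). The gripper opens to 93 mm and grips with 3 to 60 N. Pads are 15 mm wide; open, the fingers measure 128 mm over their backs; the gripper's body (75 mm by 188 mm) begins 65 mm behind the grasp point.
Start: joints at [-0.038, 0.116, 1.442, -0, 1.584, -0.038], TCP at [0.675, -0, 0.219] pointing down, gripper open.
Joint ranges: [-2.83, 2.83], [-0.83, 2.19], [0.07, 2.5], [-1.14, 4.28], [0.01, 3], [-2.97, 2.97]. Speed limits (rad/s): [1.89, 1.89, 2.22, 3.14, 3.14, 3.14].

### API

Orientations are given as a rotation vector (axis times angle).
In Python, from cell import arm, camera, ticket gives the robot as it stands.
- The arm moves only by the tool step_arm, never from a script. Its argument "increments" is one flat list of numbers, 7 for each row, row after row: the closure in counts, from 0 (fully open) to 255 (shut), then the shift along the world's x, y, z in mm, then the turn, a rotation vector about the world's x, y, z in rad. In form: [claw, x, y, z, rx, ry, rz, claw, x, y, z, rx, ry, rz, ...]. A call has 1 to 20 rows; each row shifts and turns the commanded pose from where the row before left it; what a row does not reach is not made up. A row lasts 1/12 s, in which the tool goes at most 41.7 mm and 7.16 degrees, less where a joint would pass 70% of its speed; a pose out of reach is approached as far as the arm can. A call is refused whole if a number of a shift passes 41.7 or a number of a turn 0.125, either way. A call with a gripper value outside its range is refused whole. The fingers move at their own pace and stop on an object; "newtons" is the grip in N (left out, the last holds). Time passes only in rows, so rows that do not move let the fingers close. It gives the time, the measured TCP pose, the force and the opening at its end, in the units of the state.
- arm.get_state(): the state, without advancing time (a new reading comes with each control period).
- camera(name): name is "scene" or "side" or "wrist"; returns a dict with "frame" (420x560x3 uint8, red, green, blue), "fx", "fy", "cx", "cy" (pixels), "world_from_camera" (4x4, takes a point from camera to world coordinates). Camera axes: x right, y up, looking along -z (the intrinsics and any distortion apply to the point x, -y, -z); pixel columns grow to the right and rows downward; lengths in m; the calibration is good to about 2 mm. A picture is of the moment at which its call begins. There is no depth.
- ticket.close_job(): hands the job in, once; it reports no verdict.
The state is a dict: "time_s": time; "joints": joint angles; "qd": joint speeds; "joint_efforts": joint torques, N m; "position": TCP position; "eef_rot": TCP orientation; "wrist_force": force on the tool from outside, world axes, zero at the start; "wrist_torque": the same for the moment, N m; "grip_width": opening from 0.0 (shut) to 1.0 (fully open).
Only numpy, scipy, OpenCV 4.12 (cv2) and the standard library are available. Lean on these libraries where they do the work, as an engineer would, in place of code of your own. Each camera call takes 0.05 s, during which the arm holds its last target.

### The job

Load the feed tray with the three oblong steel tokens, in order of length. Slide the longest through the brass slot at the head of the tray until it is fully home against the stop inside and lies flat; then lay the middle one with its head end resting on the tail of the longest, and last the shortest with its head end resting on the tail of the middle one, like roof tiles, each lapping about 30 mm over the one before and its other end on the tray floor, in one straight row down the middle of the tray. Leave the key ring and the padlock where they lie.

Things in the scene. Friction and masses are not known exactly. Their poses are not given: they have to be found in the camera images.
- tray: fixed dark steel tray on the shelf, 160 mm wide (y). Origin under it, at shelf height; x runs along it to the head (roughly to the robot's left), z up. Floor 6 mm above the shelf, x = -180 mm (open tail) to the stop at +125; rims 14 mm high outside |y| = 75. Head: copper lock housing, x = 100 to 165, 160 wide, 46 high, and a brass bezel on its face, x = 95 to 100, around the slot.
- slot_stop (a point): middle of the foot of the stop wall inside the slot, on the tray floor: x = 125 mm, y = 0, z = 6 mm in the tray's frame, same axes. The slot is 80 mm wide and 18 mm high (6 to 24 mm above the shelf), centred on the tray; a token goes 30 mm in from the bezel's face.
- token_long_c (a point): longest oblong token: a plain flat steel bar plate 130 mm long (x), 50 mm wide (y), 8 mm thick (z), square ends, about 0.41 kg. Starts flat on the shelf. The point is its centre, half-way up (4 mm above its underside). Both faces and both ends are alike.
- token_middle_c (a point): middle oblong token: a plain flat steel bar plate 110 mm long (x), 50 mm wide (y), 8 mm thick (z), square ends, about 0.35 kg. Starts flat on the shelf. The point is its centre, half-way up (4 mm above its underside). Both faces and both ends are alike.
- token_short_c (a point): shortest oblong token: a plain flat steel bar plate 90 mm long (x), 50 mm wide (y), 8 mm thick (z), square ends, about 0.28 kg. Starts flat on the shelf. The point is its centre, half-way up (4 mm above its underside). Both faces and both ends are alike.
- key_ring: heavy dark iron ring, 82 mm across, 10 mm thick, with two keys that reach 85 mm from its centre towards the robot, lying on the shelf. Origin: centre of the ring, at shelf height. Bystander.
- padlock: brass padlock lying flat, body 50 x 60 mm, 24 mm high, steel shackle pointing away from the robot. Origin: under the middle of its body. Bystander.
There are look-alikes about, which are no part of the job. What is shaped like the part that bears token_long_c but brown or green is not meant.

How it is judged:
On the way, in this order (a step that is already met when the one before it is completed fails the run):
1. the longest token lies flat in the slot, home against the stop (x of token_long_c in the frame of tray above 0.052 m and z of token_long_c in the frame of tray below 0.013 m and angle between token_long_c's own z axis and vertical below 0.04 rad and angle between the x axis of token_long_c and the x axis of tray, either way round below 0.2 rad and y of token_long_c in the frame of tray between -0.018 and 0.018 m), for 0.2 s.
2. the middle token lies lapped over the tail of the longest (all of step 1 and horizontal distance between token_long_c and token_middle_c between 0.075 and 0.106 m and angle between token_middle_c's own z axis and vertical between 0.05 and 0.2 rad and z of token_middle_c in the frame of tray below 0.022 m and angle between the x axis of token_middle_c and the x axis of tray, either way round below 0.2 rad and y of token_middle_c in the frame of tray between -0.018 and 0.018 m), for 0.2 s.
At the end, for the whole second after the job is handed in: Longest flat on the floor, within 8 mm of the stop; middle lapping it and shortest lapping the middle by 14-45 mm, heads raised, tails on the floor (slopes 0.05-0.2 and 0.06-0.25 rad); all within 18 mm and 0.2 rad of the tray's centre line, at rest (all of step 2 and horizontal distance between token_middle_c and token_short_c between 0.055 and 0.086 m and horizontal distance between token_long_c and token_short_c above 0.125 m and angle between token_short_c's own z axis and vertical between 0.06 and 0.25 rad and z of token_short_c in the frame of tray below 0.022 m and angle between the x axis of token_short_c and the x axis of tray, either way round below 0.2 rad and y of token_short_c in the frame of tray between -0.018 and 0.018 m and linear speed of each of token_long, token_middle, token_short below 0.02 m/s); the robot touches nothing.
It fails at once if the key ring is moved more than 30 mm (distance of key_ring from where it was at the start of the episode above 0.03 m).
It fails at once if the padlock is moved more than 30 mm (distance of padlock from where it was at the start of the episode above 0.03 m).
It also fails if it takes over 72 s, if anything falls off the work surface, if the arm or the gripper's body presses on something with over 40 N, if the wrist force passes 120 N, or if a joint passes its speed limit or range.

## Working session

There is one attempt and no reset: what is moved stays moved. The work goes in short steps, Python scripts to look and compute and a tool call to move; the robot and the scene stay as the last step left them, time stands still between calls to the robot, and variables do not carry over. Pictures are saved under pics/ and viewed, and the job is handed in when it is done.

Besides the shell and the picture viewer there is one more tool, called after "Request:" by a JSON object that holds its "op" and its "data", one argument or row to a line. step_arm: Moves the arm, as the interface text tells. Its arguments: {"type":"object","properties":{"increments":{"type":"array"},"newtons":{"type":"number"}},"required":["increments"]}

```bash
ls; mkdir -p pics
python3 - <<'E'
from cell import arm,camera
import cv2,numpy as np
print(arm.get_state(),arm.hold_point_z)
for n in("scene","side","wrist"):
    c=camera(n);cv2.imwrite(f"pics/{n}0.png",c["frame"][...,::-1]);print(n,c["fx"],c["fy"],c["cx"],c["cy"],c["world_from_camera"].round(3).tolist(),[k for k in c])
E
```

```text
pics
{'time_s': 0.0, 'joints': array([-3.77964770e-02,  1.16483144e-01,  1.44228682e+00,  4.21489666e-07,
        1.58399938e+00, -3.78093274e-02]), 'qd': array([-2.97049067e-05, -1.01126857e-03, -1.76425219e-03, -9.84127414e-05,
        5.59038792e-04,  2.35013647e-04]), 'joint_efforts': array([-2.39607485e-03, -7.21266031e+01, -6.22611737e+01,  7.77577632e-02,
        2.38535833e-02, -2.17692599e-05]), 'position': array([6.74786573e-01, 1.64552883e-06, 2.17893715e-01]), 'eef_rot': array([-2.22081665e+00, -2.22084520e+00,  1.25581374e-03]), 'wrist_force': array([-0.538206  , -0.30640327, -0.26527135]), 'wrist_torque': array([-0.00107547, -0.00279503, -0.02945391]), 'grip_width': 1.0017399628433534} -0.0188
scene 494.7927924807008 494.7927924807008 274.0105895869421 209.94857657721835 [[-0.851, -0.304, 0.428, 0.983], [0.525, -0.487, 0.698, 0.823], [-0.003, 0.819, 0.574, 0.724], [0.0, 0.0, 0.0, 1.0]] ['frame', 'fx', 'fy', 'cx', 'cy', 'world_from_camera']
side 515.7504691229204 515.7504691229204 288.28460191791794 209.11038686779668 [[0.962, 0.192, -0.191, 0.215], [-0.271, 0.708, -0.653, -0.937], [0.01, 0.68, 0.733, 1.062], [0.0, 0.0, 0.0, 1.0]] ['frame', 'fx', 'fy', 'cx', 'cy', 'world_from_camera']
wrist 313.2993485964126 313.2993485964126 275.55863798263505 212.26054475413662 [[1.0, -0.001, 0.001, 0.675], [0.0, 0.955, 0.296, 0.083], [-0.002, -0.296, 0.955, 0.384], [0.0, 0.0, 0.0, 1.0]] ['frame', 'fx', 'fy', 'cx', 'cy', 'world_from_camera']
```

View pics/scene0.png

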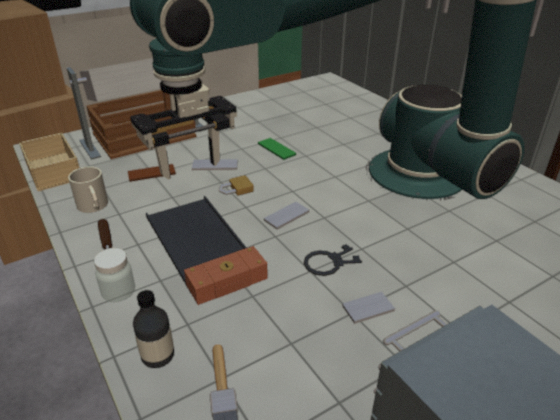

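View pics/side0.png

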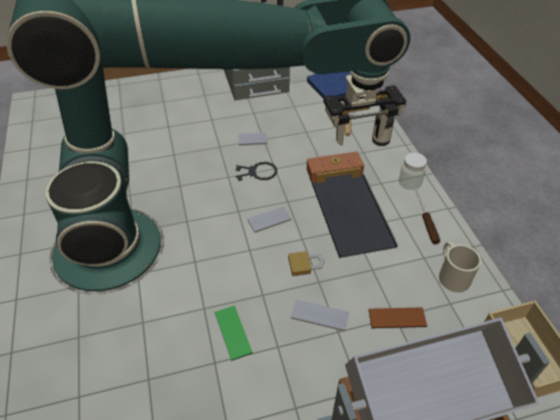

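View pics/wrist0.png

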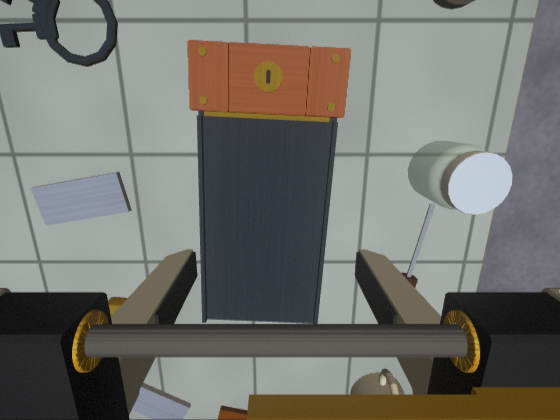

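The side view shows three grey plates at (252,139), (269,219) and (320,315). Brown (398,317) and green (233,332) are decoys. The tray runs along +y to the copper head at (335,165). I'll measure the plates next.

```bash
cat > h.py <<'E'
from cell import arm,camera
import cv2,numpy as np
def ray(c,uv,z):
    uv=np.atleast_2d(np.asarray(uv,float)); T=c["world_from_camera"]
    d=np.c_[(uv[:,0]-c["cx"])/c["fx"],-(uv[:,1]-c["cy"])/c["fy"],-np.ones(len(uv))]@T[:3,:3].T
    o=T[:3,3]; return o+d*((z-o[2])/d[:,2])[:,None]
def proj(c,P):
    T=c["world_from_camera"];p=(np.atleast_2d(P)-T[:3,3])@T[:3,:3]
    return np.c_[c["cx"]+c["fx"]*p[:,0]/-p[:,2],c["cy"]-c["fy"]*p[:,1]/-p[:,2]]
def plates(c,z=0.008,amin=150):
    f=c["frame"];g=f.astype(int)
    m=((g[...,2]-g[...,1]>5)&(g[...,2]>110)).astype(np.uint8)*255
    m=cv2.morphologyEx(m,cv2.MORPH_OPEN,np.ones((3,3)))
    out=[]
    for k in cv2.findContours(m,cv2.RETR_EXTERNAL,cv2.CHAIN_APPROX_NONE)[0]:
        if cv2.contourArea(k)<amin: continue
        w=ray(c,k[:,0,:],z)[:,:2]
        r=cv2.minAreaRect((w*1000).astype(np.float32))
        out.append((k[:,0,:].mean(0).round(),r))
    return out,m
E
python3 - <<'E'
from h import *
for n in("scene","side","wrist"):
    c=camera(n);o,m=plates(c);cv2.imwrite(f"pics/m_{n}.png",m)
    for u,r in o:print(n,u,np.round(r[0]),np.round(r[1],1),round(r[2],1))
c=camera("side");f=c["frame"]
for u in[(252,139),(269,219),(320,315),(200,200)]:print(f[u[1],u[0]])
cv2.imwrite("pics/crop.png",np.hstack([cv2.resize(f[y-40:y+40,x-40:x+40],(260,260),interpolation=2)for x,y in[(252,139),(269,219),(320,315)]])[...,::-1])
E
```

```text
scene [223. 400.] [803. 369.] [35.6 34.6] 70.9
scene [367. 306.] [464. 331.] [45.9 87.3] 80.8
scene [285. 214.] [432. -17.] [104.  45.] 9.0
side [493. 387.] [ 769. -610.] [50.1 27.5] 5.3
side [426. 386.] [ 620. -542.] [182.  240.3] 74.5
side [320. 314.] [ 470. -341.] [ 46.1 126.2] 59.1
side [269. 218.] [429. -19.] [105.4  45.3] 9.3
side [252. 138.] [463. 331.] [41.4 83.1] 79.9
wrist [159. 406.] [ 493. -352.] [50.5 81.4] 59.8
wrist [ 80. 199.] [431. -17.] [110.   50.1] 9.8
wrist [526. 177.] [958. -19.] [131.8 280.6] 15.0
wrist [546.  25.] [960. 177.] [27.8 46. ] 15.0
[141 143 150]
[141 144 151]
[139 142 149]
[158 160 154]
```

View pics/crop.png

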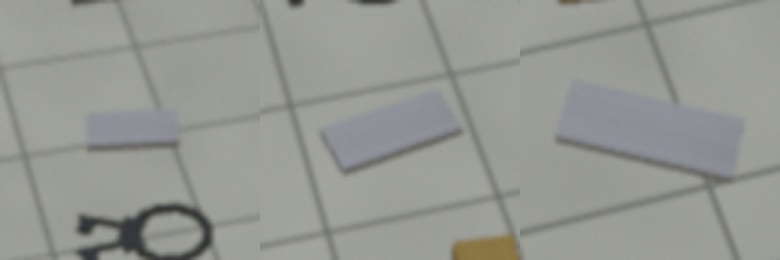

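All three are plain grey plates with two faces alike. The measured lengths are about 87 (short), 107 (middle) and 128 mm (long), so the identities are clear. Next I'll measure the tray.

Run:
```python
from h import *
c=camera("wrist");f=c["frame"];g=f.astype(int)
m=((g[...,0]-g[...,2]>60)&(g[...,0]>120)).astype(np.uint8)*255
m[:,:150]=0;m[:,380:]=0;m[150:]=0
k=max(cv2.findContours(m,0,1)[0],key=cv2.contourArea);k=cv2.convexHull(k)
w=ray(c,k[:,0],.046)[:,:2];r=cv2.minAreaRect((w*1000).astype(np.float32));print("housing top",r, cv2.boundingRect(k))
m=(g.max(2)<75).astype(np.uint8)*255;m[:118]=0;m[325:]=0;m[:,:196]=0;m[:,340:]=0
for y in (140,200,250,290,310):
    x=np.where(m[y])[0];print(y,x.min(),x.max(),ray(c,[[x.min(),y],[x.max(),y]],.014).round(4).tolist())
x=265;col=np.where(m[:,x])[0];print(col.min(),col.max(),ray(c,[[x,col.min()],[x,col.max()]],.006).round(4).tolist())
for n in("scene","side"):
    c=camera(n);g=c["frame"].astype(int)
    m=((g[...,0]-g[...,2]>45)&(g[...,0]-g[...,1]>30)).astype(np.uint8)*255
    for k in cv2.findContours(m,0,1)[0]:
        if cv2.contourArea(k)>800:
            print(n,cv2.boundingRect(k),cv2.approxPolyDP(cv2.convexHull(k),3,True)[:,0].tolist(), [ (ray(c,p[0],.046)[0,:2]*1000).round().tolist() for p in cv2.approxPolyDP(cv2.convexHull(k),3,True)])
f=camera("wrist")["frame"];cv2.imwrite("pics/wc.png",cv2.resize(f[20:340,170:370],None,fx=1.8,fy=1.8)[...,::-1])
```

```text
housing top ((666.4465942382812, 114.6588134765625), (68.96765899658203, 158.4811553955078), 87.27742004394531) (187, 40, 164, 82)
140 198 334 [[0.5851, 0.056, 0.014], [0.742, 0.056, 0.014]]
200 200 328 [[0.5823, -0.0157, 0.014], [0.7387, -0.0156, 0.014]]
250 201 323 [[0.5789, -0.0821, 0.014], [0.7356, -0.082, 0.014]]
290 202 319 [[0.5761, -0.1404, 0.014], [0.7328, -0.1402, 0.014]]
310 203 317 [[0.5754, -0.1714, 0.014], [0.7314, -0.1713, 0.014]]
119 324 [[0.6624, 0.0791, 0.006], [0.6597, -0.1999, 0.006]]
scene (184, 247, 83, 57) [[266, 262], [266, 278], [200, 303], [184, 270], [250, 247]] [[590.0, 151.0], [615.0, 192.0], [756.0, 185.0], [745.0, 84.0], [594.0, 90.0]]
side (369, 308, 57, 19) [[425, 325], [372, 326], [369, 310], [421, 308]] [[679.0, -452.0], [564.0, -423.0], [573.0, -383.0], [689.0, -410.0]]
```

View pics/wc.png

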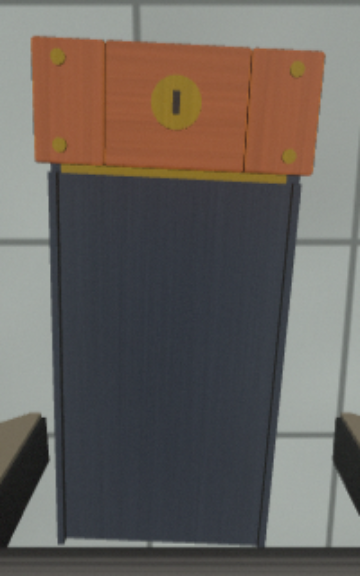

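Request:
{"op": "step_arm", "data": {
  "increments": [0,-22.8,-37.9,0,0,0,0.1146,0,-22.8,-37.9,0,0,0,0.1146,0,-22.8,-37.9,0,0,0,0.1146,0,-22.8,-37.9,0,0,0,0.1146,0,-22.8,-37.9,0,0,0,0.1146,0,-22.8,-37.9,0,0,0,0.1146,0,-22.8,-37.9,0,0,0,0.1146,0,-22.8,-37.9,0,0,0,0.1146,0,-22.8,-37.9,0,0,0,0.1146,0,0,0,0,0,0,0,0,0,0,0,0,0,0],
  "newtons": 40
}}

```text
time_s: 1.47
position: [0.4818, -0.321, 0.2187]
eef_rot: [0.851, 3.024, -0.0]
wrist_force: [-0.1, 0.2, -0.5]
grip_width: 0.999
```

```bash
cat > look.py <<'E'
from h import *
import sys
from scipy.spatial.transform import Rotation as R
s=arm.get_state();M=R.from_rotvec(s["eef_rot"]).as_matrix()
print(s["time_s"],(s["position"]*1000).round(1),"jaw",np.degrees(np.arctan2(M[1,1],M[0,1])).round(2),"z",M[:,2].round(4),s["grip_width"],s["wrist_force"].round(1),s["joints"].round(2))
c=camera("wrist");o,m=plates(c)
for u,r in o:print(u,np.round(r[0],1),np.round(r[1],1),round(r[2],1))
cv2.imwrite(f"pics/{sys.argv[1]}.png",c["frame"][...,::-1])
E
python3 look.py w1
```

```text
1.4667 [ 481.8 -321.   218.7] jaw 58.56 z [ 1.e-04 -1.e-04 -1.e+00] 0.9991458637388434 [-0.1  0.2 -0.5] [-0.63 -0.09  1.65  0.    1.58 -1.65]
[258. 184.] [ 471.3 -340. ] [ 49.8 129.4] 59.5
[382. 152.] [ 512. -191.] [42.1 36. ] 84.0
[509.  19.] [450.2 -13.6] [70.4 49.7] 10.0
```

View pics/w1.png

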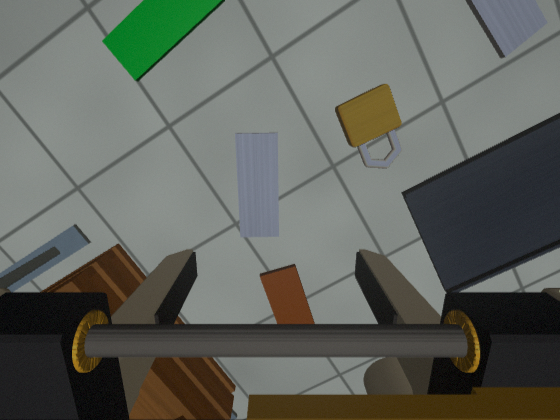

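Grey plate at (258,184), 129 mm long: this is the longest. The brown decoy at (287,295) is clear of the fingers. I'm descending.

Request:
{"op": "step_arm", "data": {
  "increments": [0,-5.3,-9.5,-30,0,0,0.008,0,-5.2,-9.5,-30,0,0,0.008,0,0,0,-35,0,0,0,0,0,0,-35,0,0,0,0,0,0,-30,0,0,0,0,0,0,-25,0,0,0,0,0,0,-16,0,0,0,0,0,0,-10,0,0,0,0,0,0,0,0,0,0]
}}

```text
time_s: 2.27
position: [0.4723, -0.3369, 0.0057]
eef_rot: [-0.821, -3.03, -0.002]
wrist_force: [-0.1, 0.0, -0.8]
grip_width: 1.003
```

```bash
python3 look.py w2
```

```text
2.2667 [ 472.3 -336.9    5.7] jaw 59.68 z [-0.0022  0.0019 -1.    ] 1.0028922745831017 [-0.1  0.  -0.8] [-0.66  0.06  1.86  0.    1.22 -1.71]
[529. 216.] [ 516.6 -202.3] [41.6 16.1] 24.7
[269. 237.] [ 459.8 -333.2] [ 49.8 101.9] 59.5
```

View pics/w2.png

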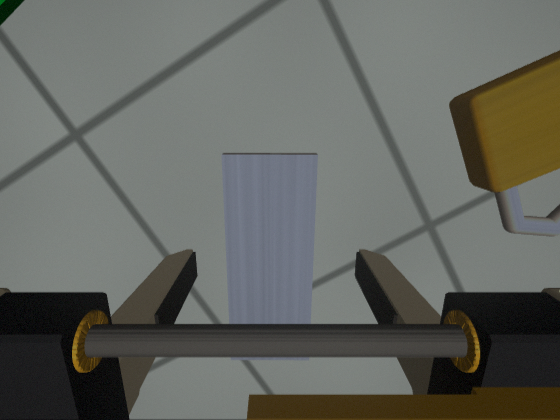

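The jaws straddle the plate. I'll trim the position and close.

Request:
{"op": "step_arm", "data": {
  "increments": [0,-1,-2,-3,0,0,0,0,0,0,0,0,0,0,255,0,0,0,0,0,0,255,0,0,0,0,0,0,255,0,0,0,0,0,0,255,0,0,0,0,0,0,255,0,0,0,0,0,0,255,0,0,0,0,0,0,255,0,0,0,0,0,0,255,0,0,0,0,0,0],
  "newtons": 50
}}

```text
time_s: 3.15
position: [0.4714, -0.3404, 0.0047]
eef_rot: [-0.822, -3.032, -0.0]
wrist_force: [0.2, -0.4, 1.0]
grip_width: 0.522
```

The grip sits high (only 3 mm of pad on the plate), so I'll reopen, lower 3 mm and regrip.

Request:
{"op": "step_arm", "data": {
  "increments": [60,0,0,0,0,0,0,60,0,0,0,0,0,0,60,0,0,0,0,0,0,60,0,0,-3.2,0,0,0,60,0,0,0,0,0,0,255,0,0,0,0,0,0,255,0,0,0,0,0,0,255,0,0,0,0,0,0,255,0,0,0,0,0,0,255,0,0,0,0,0,0,255,0,0,0,0,0,0,255,0,0,0,0,0,0]
}}

```text
time_s: 4.15
position: [0.4715, -0.3405, 0.0015]
eef_rot: [0.822, 3.032, -0.0]
wrist_force: [0.1, -0.2, 0.1]
grip_width: 0.529
```

Request:
{"op": "step_arm", "data": {
  "increments": [255,0,0,10,0,0,0,255,0,0,25,0,0,0,255,0,0,30,0,0,0,255,0,0,30,0,0,0,255,0,0,0,0,0,0]
}}

```text
time_s: 4.57
position: [0.4731, -0.3418, 0.1032]
eef_rot: [0.82, 3.026, -0.005]
wrist_force: [0.8, -0.3, -3.7]
grip_width: 0.527
```

```bash
python3 look.py w3; python3 -c "
from h import *
cv2.imwrite('pics/s3.png',camera('side')['frame'][...,::-1])"
```

```text
4.5667 [ 473.1 -341.8  103.2] jaw 59.66 z [ 0.0058 -0.0046 -1.    ] 0.526702616049969 [ 0.8 -0.3 -3.7] [-0.67 -0.03  1.78 -0.    1.38 -1.71]
[275. 360.] [ 608.4 -421.2] [80.1  7.6] 59.8
[275. 236.] [ 498.9 -356.6] [ 81.8 165.1] 59.4
[458. 167.] [ 513.5 -189.6] [42.2 36.6] 84.0
```

View pics/w3.png

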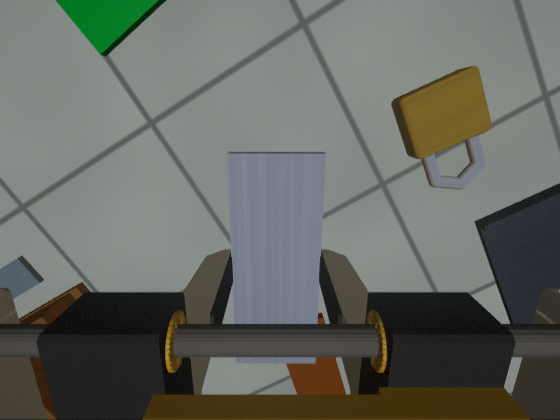

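View pics/s3.png

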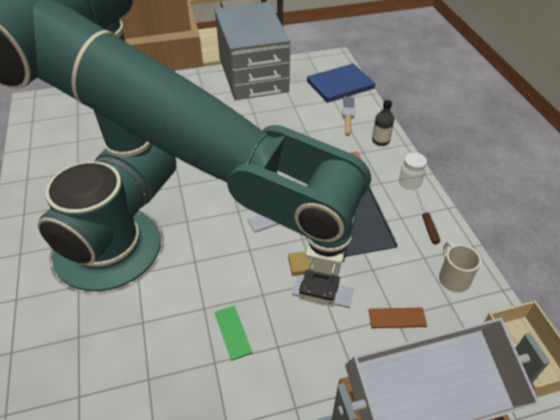

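Request:
{"op": "step_arm", "data": {
  "increments": [255,8,15,0,0,0,-0.05,255,15,27,0,0,0,-0.085,255,15,27,0,0,0,-0.085,255,15,27,0,0,0,-0.085,255,15,27,0,0,0,-0.085,255,15,27,0,0,0,-0.085,255,15,27,0,0,0,-0.085,255,15,27,0,0,0,-0.085,255,15,27,0,0,0,-0.085,255,15,27,0,0,0,-0.085,255,15,27,0,0,0,-0.085,255,15,27,0,0,0,-0.085,255,15,27,0,0,0,-0.085,255,0,0,0,0,0,0,255,0,0,0,0,0,0]
}}

```text
time_s: 5.92
position: [0.6588, -0.0001, 0.0939]
eef_rot: [-2.249, -2.19, 0.004]
wrist_force: [0.3, -1.4, -3.6]
grip_width: 0.528
```

```bash
python3 look.py w4
```

```text
5.9167 [ 6.588e+02 -1.000e-01  9.390e+01] jaw -1.52 z [-3.5e-03  1.0e-04 -1.0e+00] 0.5284829344537826 [ 0.3 -1.4 -3.6] [-0.04  0.14  1.62 -0.    1.39 -0.01]
[276. 360.] [ 654.4 -146.8] [ 7.2 77.9] 88.7
[510. 276.] [865.8 -62. ] [77.1  5.8] 82.3
[ 37. 240.] [445.7 -14. ] [81. 50.] 9.9
[275. 236.] [657.6 -24.8] [158.9  79. ] 88.3
```

View pics/w4.png

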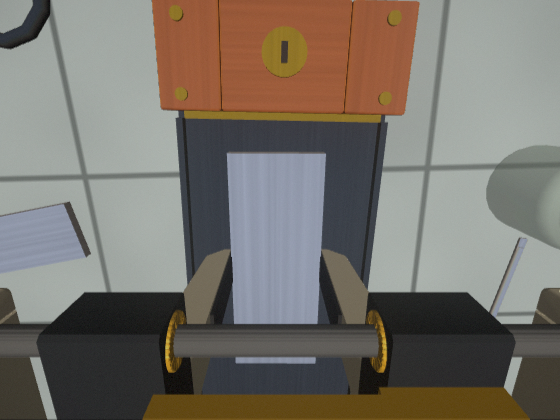

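The plate lines up with the tray, with the bezel at rows 113–121. I'll refine the centre line from here.

Run:
```python
from h import *
c=camera("wrist");f=c["frame"];g=f.astype(int)
dark=(g.max(2)<85)
for y in (130,150,170,200,230):
    r=np.where(dark[y,150:420])[0]+150
    p=ray(c,[[r.min(),y],[r.max()+1,y]],.014)[:,:2]*1000;print(y,r.min(),r.max(),p.round(1).tolist(),p.mean(0).round(1))
m=((g[...,0]-g[...,2]>60)&(g[...,0]>110)).astype(np.uint8)*255;m[200:]=0
k=max(cv2.findContours(m,0,1)[0],key=cv2.contourArea)
a=cv2.approxPolyDP(cv2.convexHull(k),4,True)[:,0];print(a.tolist(),(ray(c,a,.046)*1000).round(1).tolist())
for x in(250,285,330):
    col=np.where((g[100:140,x,0]-g[100:140,x,2]>40))[0].max()+101
    print(x,col,(ray(c,[[x,col]],.006)*1000).round(1),(ray(c,[[x,col]],.024)*1000).round(1))
```

```text
130 177 386 [[585.1, 73.4], [744.5, 69.2]] [664.8  71.3]
150 179 383 [[584.8, 58.4], [743.4, 54.2]] [664.1  56.3]
170 180 381 [[583.8, 42.8], [743.0, 38.7]] [663.4  40.8]
200 182 377 [[582.6, 18.4], [741.6, 14.3]] [662.1  16.3]
230 184 374 [[581.2, -7.6], [740.9, -11.6]] [661.1  -9.6]
[[419, 2], [403, 112], [380, 120], [185, 116], [161, 105], [152, 0]] [[746.8, 143.7, 46.0], [743.2, 81.9, 46.0], [728.6, 77.3, 46.0], [601.3, 83.2, 46.0], [586.5, 90.4, 46.0], [589.1, 149.1, 46.0]]
250 118 [[640.4  80.6   6. ]] [[641.9  80.7  24. ]]
285 119 [[667.5  79.1   6. ]] [[667.1  79.3  24. ]]
330 120 [[702.4  77.5   6. ]] [[699.5  77.8  24. ]]
```

Request:
{"op": "step_arm", "data": {
  "increments": [255,1.4,0,-20,0,0,-0.01,255,1.3,0,-25,0,0,-0.009,255,0,0,-20,0,0,0,255,0,0,-8,0,0,0,255,0,0,0,0,0,0,255,0,0,0,0,0,0]
}}

```text
time_s: 6.52
position: [0.662, -0.0021, 0.0239]
eef_rot: [-2.274, -2.167, 0.0]
wrist_force: [-0.1, -0.6, -4.3]
grip_width: 0.53
```

```bash
python3 look.py w5
```

```text
6.5167 [662.   -2.1  23.9] jaw -2.76 z [-2.e-04 -0.e+00 -1.e+00] 0.5304696869080725 [-0.1 -0.6 -4.3] [-0.04  0.2   1.67 -0.    1.27  0.01]
[275. 360.] [657.4 -84.6] [ 5.2 56.9] 87.3
[276. 236.] [662.    3.3] [114.6  57.3] 87.1
```

View pics/w5.png

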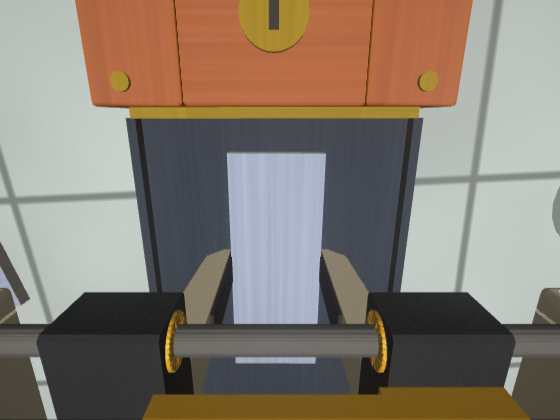

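Request:
{"op": "step_arm", "data": {
  "increments": [255,0,0,-7,0,0,0,255,0,0,-6,0,0,0,255,0,0,0,0,0,0,255,0.3,6,0,0,0,0,255,0.3,6,0,0,0,0,255,0.3,6,0,0,0,0,255,0.3,6,0,0,0,0,255,0.3,6,0,0,0,0,255,0.2,4,0,0,0,0,255,0,0,0,0,0,0,255,0,0,0,0,0,0]
}}

```text
time_s: 7.48
position: [0.6638, 0.0328, 0.0105]
eef_rot: [2.273, 2.168, -0.0]
wrist_force: [-0.7, -0.1, -4.3]
grip_width: 0.53
```

Request:
{"op": "step_arm", "data": {
  "increments": [255,0,2,-0.5,0,0,0,255,0.1,2,-0.5,0,0,0,255,0.1,2,0,0,0,0,255,0.1,2,0,0,0,0,255,0,0,0,0,0,0]
}}

```text
time_s: 7.9
position: [0.6641, 0.0409, 0.0094]
eef_rot: [-2.274, -2.168, -0.0]
wrist_force: [0.3, -0.3, -5.1]
grip_width: 0.53
```

Request:
{"op": "step_arm", "data": {
  "increments": [255,0,1,0,0,0,0,255,0,1,0,0,0,0,255,0,0,0,0,0,0]
}}

```text
time_s: 8.15
position: [0.6641, 0.0427, 0.0095]
eef_rot: [-2.274, -2.168, -0.0]
wrist_force: [-0.2, 0.9, -5.1]
grip_width: 0.532
```

Request:
{"op": "step_arm", "data": {
  "increments": [255,0,1,0,0,0,0,255,0,1,0,0,0,0,255,0,0,0,0,0,0]
}}

```text
time_s: 8.4
position: [0.6641, 0.0447, 0.0095]
eef_rot: [-2.274, -2.168, -0.0]
wrist_force: [-0.7, 0.7, -4.8]
grip_width: 0.527
```

Request:
{"op": "step_arm", "data": {
  "increments": [255,0,1,0,0,0,0,255,0,1,0,0,0,0,255,0,0,0,0,0,0]
}}

```text
time_s: 8.65
position: [0.6642, 0.045, 0.0095]
eef_rot: [2.272, 2.166, -0.003]
wrist_force: [0.2, -12.3, -4.9]
grip_width: 0.529
```

The plate has met the stop (−12 N at y = 45 mm). I'll ease off, lower and release.

Request:
{"op": "step_arm", "data": {
  "increments": [255,0,-1,-1,0,0,0,255,0,0,-0.8,0,0,0,255,0,0,0,0,0,0,70,0,0,0,0,0,0,70,0,0,0,0,0,0,70,0,0,0,0,0,0,70,0,0,0,0,0,0,70,0,0,0,0,0,0,70,0,0,20,0,0,0,70,0,-15,35,0,0,0,70,0,-20,35,0,0,0,70,0,-20,35,0,0,0,70,0,0,0,0,0,0]
}}

```text
time_s: 9.73
position: [0.6665, -0.0121, 0.1409]
eef_rot: [2.27, 2.161, 0.009]
wrist_force: [0.6, -0.8, 0.6]
grip_width: 0.724
```

```bash
python3 look.py w6;python3 -c "
from h import *
cv2.imwrite('pics/s6.png',camera('side')['frame'][...,::-1])"
```

```text
9.7333 [666.5 -12.1 140.9] jaw -2.83 z [ 0.0095 -0.0012 -1.    ] 0.7238504405875118 [ 0.6 -0.8  0.6] [-0.06  0.12  1.56 -0.    1.45 -0.01]
[466. 247.] [863.  -71.5] [97.8  5.9] 81.8
[ 45. 219.] [431.6 -16.6] [109.6  50.2] 9.9
[547. 219.] [934.5 -49. ] [ 39.2 175.9] 12.3
[269. 158.] [663.   29.1] [102.1  51.2] 87.2
```

View pics/w6.png

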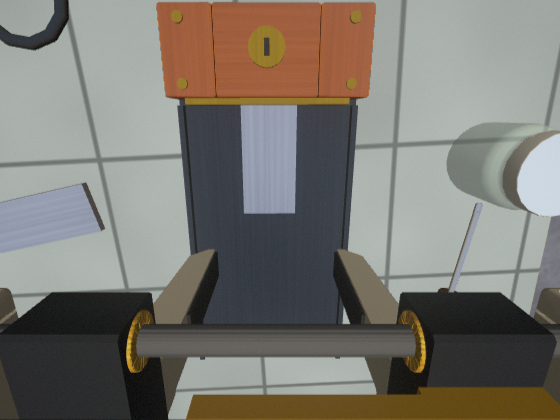

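The longest is in the slot with 100 mm showing of the expected 100, at (269,158). Next is the middle plate at world (431.6, −16.6), 109.6 mm long.

Request:
{"op": "step_arm", "data": {
  "increments": [40,-9,0,0,0,0,-0.05,40,-18,-0.4,0,0,0,-0.1,40,-18,-0.4,0,0,0,-0.1,40,-18,-0.4,0,0,0,-0.1,40,-18,-0.4,0,0,0,-0.1,40,-18,-0.4,0,0,0,-0.1,40,-18,-0.4,0,0,0,-0.1,40,-18,-0.4,0,0,0,-0.1,40,-18,-0.4,0,0,0,-0.1,40,-18,-0.4,0,0,0,-0.1,40,-18,-0.4,0,0,0,-0.1,40,-18,-0.4,0,0,0,-0.1,40,-18,-0.4,0,0,0,-0.1,40,-8,0,0,0,0,-0.1,40,0,0,0,0,0,0,40,0,0,0,0,0,0]
}}

```text
time_s: 11.17
position: [0.431, -0.0139, 0.1319]
eef_rot: [-3.129, -0.277, 0.001]
wrist_force: [-0.0, -0.1, -0.5]
grip_width: 0.843
```

```bash
python3 look.py w7
```

```text
11.1667 [431.  -13.9 131.9] jaw -79.89 z [-5.e-04  2.e-04 -1.e+00] 0.8426753325242089 [-0.  -0.1 -0.5] [-0.09 -0.41  2.05  0.    1.5   1.3 ]
[279. 202.] [431.2 -16.7] [108.8  49.9] 9.9
[488. 157.] [ 509.8 -197.8] [43.5 38.7] 83.9
```

View pics/w7.png

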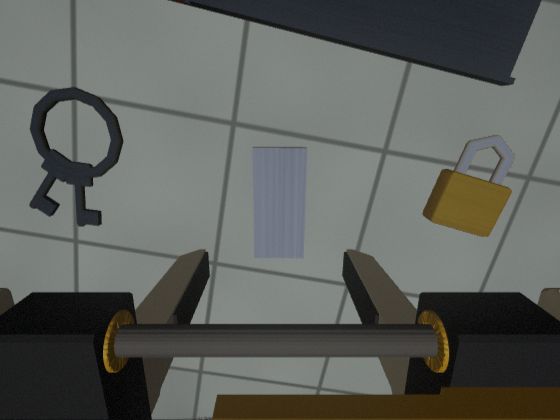

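The middle plate is at (279,202), 108.8 × 49.9 mm. The key ring (75,130) and padlock (470,200) are both well clear. Descending.

Request:
{"op": "step_arm", "data": {
  "increments": [40,0.2,-1.5,-30,0,0,0,40,0,-1.3,-35,0,0,0,40,0,0,-30,0,0,0,40,0,0,-20,0,0,0,40,0,0,-10,0,0,0,40,0,0,0,0,0,0,40,0,0,0,0,0,0]
}}

```text
time_s: 11.8
position: [0.4317, -0.017, 0.008]
eef_rot: [-3.13, -0.273, 0.001]
wrist_force: [1.3, -1.1, 0.6]
grip_width: 0.845
```

Request:
{"op": "step_arm", "data": {
  "increments": [40,0,0,-4,0,0,0,40,0,0,-2.3,0,0,0,40,0,0,0,0,0,0,255,0,0,0,0,0,0,255,0,0,0,0,0,0,255,0,0,0,0,0,0,255,0,0,0,0,0,0,255,0,0,0,0,0,0,255,0,0,0,0,0,0,255,0,0,0,0,0,0]
}}

```text
time_s: 12.63
position: [0.4314, -0.0171, 0.0015]
eef_rot: [3.13, 0.271, 0.0]
wrist_force: [0.3, -0.7, 2.0]
grip_width: 0.529
```

Request:
{"op": "step_arm", "data": {
  "increments": [255,0,0,10,0,0,0,255,0,0,25,0,0,0,255,0,0,30,0,0,0,255,0,0,30,0,0,0,255,0,0,0,0,0,0]
}}

```text
time_s: 13.05
position: [0.4333, -0.0172, 0.1025]
eef_rot: [3.129, 0.271, 0.011]
wrist_force: [1.5, -0.5, -0.8]
grip_width: 0.528
```

Request:
{"op": "step_arm", "data": {
  "increments": [255,8,-1,0,0,0,0.049,255,17,-2.1,0,0,0,0.1,255,17,-2.1,0,0,0,0.1,255,17,-2.1,0,0,0,0.1,255,17,-2.1,0,0,0,0.1,255,17,-2.1,0,0,0,0.1,255,17,-2.1,0,0,0,0.1,255,17,-2.1,0,0,0,0.1,255,17,-2.1,0,0,0,0.1,255,17,-2.1,0,0,0,0.1,255,17,-2.1,0,0,0,0.1,255,17,-2.1,0,0,0,0.1,255,17,-2.1,0,0,0,0.1,255,17,-2.1,0,0,0,0.1,255,0,0,0,0,0,0,255,0,0,0,0,0,0]
}}

```text
time_s: 14.38
position: [0.6603, -0.0454, 0.0955]
eef_rot: [-2.275, -2.164, 0.002]
wrist_force: [-0.8, 0.5, -2.7]
grip_width: 0.529
```

```bash
python3 look.py w8
```

```text
14.3833 [660.3 -45.4  95.5] jaw -2.86 z [-1.6e-03  2.0e-04 -1.0e+00] 0.5292727216447013 [-0.8  0.5 -2.7] [-0.11  0.15  1.61  0.    1.39 -0.06]
[513. 234.] [863.6 -73. ] [102.4   6. ] 81.8
[275. 245.] [658.1 -78.3] [144.5  79.5] 87.1
[275. 109.] [663.6  39.1] [85.8 51.3] 87.1
```

View pics/w8.png

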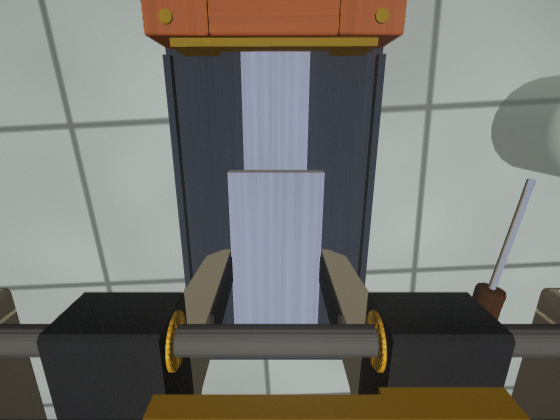

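Request:
{"op": "step_arm", "data": {
  "increments": [255,0,0,-10,0.05,0,0,255,0,0,-20,0.05,0,0.003,255,0,0,-25,0,0,0.002,255,0,0,-15,0,0,0,255,0,0,0,0,0,0,255,0,0,0,0,0,0]
}}

```text
time_s: 14.93
position: [0.6597, -0.045, 0.0262]
eef_rot: [-2.216, -2.12, -0.104]
wrist_force: [-0.2, -0.3, -2.4]
grip_width: 0.527
```

```bash
python3 look.py w9
```

```text
14.9333 [659.7 -45.   26.2] jaw -2.53 z [-0.0018  0.0998 -0.995 ] 0.527142095225053 [-0.2 -0.3 -2.4] [-0.15  0.21  1.66  0.1   1.29 -0.14]
[276. 245.] [659.6 -43. ] [100.8  59.2] 87.7
[277.  99.] [664.1  46.9] [76.1 51.8] 87.2
```

Request:
{"op": "step_arm", "data": {
  "increments": [255,0,0,-6,0,0,0,255,0,0,-4,0,0,0,255,0,0,0,0,0,0,255,0,0,-1,0,0,0,255,0,0,0,0,0,0]
}}

```text
time_s: 15.4
position: [0.6604, -0.0453, 0.0154]
eef_rot: [-2.216, -2.121, -0.106]
wrist_force: [0.1, 0.5, -2.7]
grip_width: 0.528
```

Request:
{"op": "step_arm", "data": {
  "increments": [255,0,0,-1,0,0,0,255,0,0,0,0,0,0]
}}

```text
time_s: 15.57
position: [0.6603, -0.0453, 0.0143]
eef_rot: [-2.216, -2.121, -0.106]
wrist_force: [1.2, -0.3, -3.0]
grip_width: 0.527
```

Request:
{"op": "step_arm", "data": {
  "increments": [255,0,0,-0.8,0,0,0,255,0,0,0,0,0,0,90,0,0,0,0,0,0,70,0,0,0,0,0,0,70,0,0,0,0,0,0,70,0,0,0,0,0,0,70,0,0,0,0,0,0]
}}

```text
time_s: 16.15
position: [0.6604, -0.0454, 0.0137]
eef_rot: [-2.216, -2.121, -0.106]
wrist_force: [-0.5, 0.1, 0.2]
grip_width: 0.726
```

Request:
{"op": "step_arm", "data": {
  "increments": [70,0,-1,15,0,0,0,70,0,-4,35,0,0,0,70,0,-20,40,-0.05,0,0,70,0,-20,30,-0.05,0,0,70,0,0,0,0,0,0,70,0,0,0,0,0,0]
}}

```text
time_s: 16.65
position: [0.6612, -0.0894, 0.1342]
eef_rot: [2.268, 2.17, 0.004]
wrist_force: [-0.1, 0.1, -1.0]
grip_width: 0.729
```

```bash
python3 look.py w10;python3 -c "
from h import *
c=camera('side');f=c['frame'];cv2.imwrite('pics/s10.png',cv2.resize(f[140:260,290:410],(600,600),interpolation=2)[...,::-1])"
```

```text
16.65 [661.2 -89.4 134.2] jaw -2.54 z [ 3.9e-03 -7.0e-04 -1.0e+00] 0.7289822013758788 [-0.1  0.1 -1. ] [-0.17  0.13  1.56 -0.    1.44 -0.13]
[556. 269.] [ 947.2 -171.2] [ 9.2 43.3] 12.5
[489. 175.] [862.9 -71.8] [101.2   5.9] 81.6
[272. 106.] [661.4  -9.9] [185.   52.8] 87.5
```

View pics/w10.png

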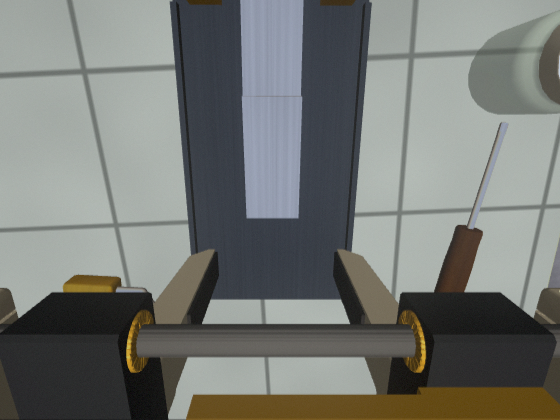

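View pics/s10.png

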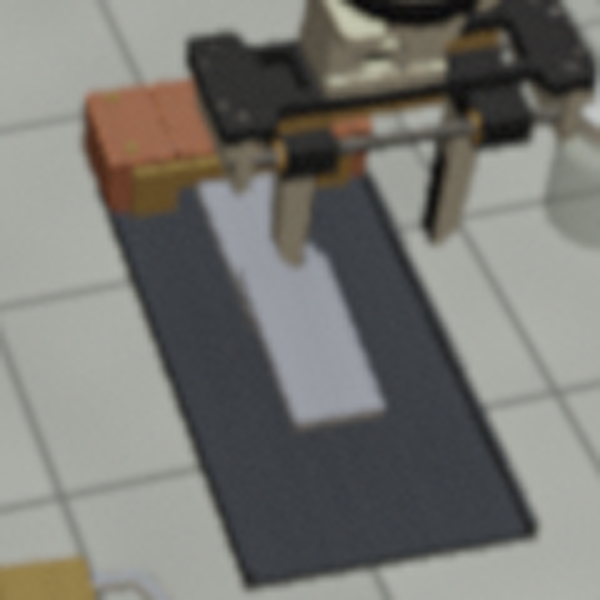

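The middle plate laps over the longest (head edge at row 96, tail at row 218). I'll check the positions.

Run:
```python
from h import *
c=camera("wrist")
print((ray(c,[(272,96)],.025)*1000).round(1),(ray(c,[(273,218)],.014)*1000).round(1),(ray(c,[(246,218),(300,218)],.014)*1000).round(1).tolist(),(ray(c,[(242,97),(302,97)],.025)*1000).round(1).tolist())
```

```text
[[661.1   9.6  25. ]] [[656.8 -98.3  14. ]] [[631.2, -97.2, 14.0], [682.4, -99.4, 14.0]] [[636.6, 9.9, 25.0], [685.4, 7.8, 25.0]]
```

Request:
{"op": "step_arm", "data": {
  "increments": [40,-6,13,0,0,0,0.045,40,-12,25.5,0,0,0,0.09,40,-12,25.5,0,0,0,0.09,40,-12,25.5,0,0,0,0.09,40,-12,25.5,0,0,0,0.09,40,-12,25.5,0,0,0,0.09,40,-12,25.5,0,0,0,0.09,40,-12,25.5,0,0,0,0.09,40,-12,25.5,0,0,0,0.09,40,-12,25.5,0,0,0,0.09,40,-12,25.5,0,0,0,0.09,40,-12,25.5,0,0,0,0.09,40,-12,25.5,0,0,0,0.09,40,-12,25.5,0,0,0,0.09,40,-12,25.5,0,0,0,0.09,40,-12,25.5,0,0,0,0.09,40,-12,25.5,0,0,0,0.045,40,0,0,0,0,0,0,40,0,0,0,0,0,0]
}}

```text
time_s: 18.38
position: [0.4612, 0.3329, 0.1296]
eef_rot: [-0.271, -3.128, 0.002]
wrist_force: [-1.1, -1.6, 0.2]
grip_width: 0.843
```

```bash
python3 look.py w11
```

```text
18.3833 [461.2 332.9 129.6] jaw 80.11 z [-0.002  -0.0013 -1.    ] 0.8433134833171063 [-1.1 -1.6  0.2] [ 0.58 -0.08  1.78 -0.    1.44 -0.82]
[547. 272.] [577.1 596. ] [37.1 18.3] 0.8
[496. 250.] [552.9 550.5] [41.7 72.3] 89.0
[275. 207.] [463.8 332. ] [49.8 88.9] 79.8
```

View pics/w11.png

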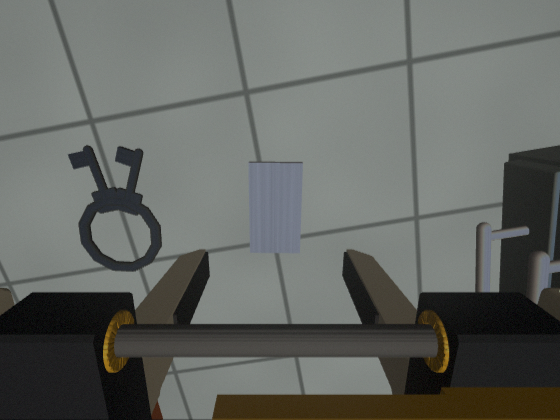

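The short plate is at (275,207), 88.9 mm long. The cabinet at right has handles, so I'm checking gripper clearance to them first.

Run:
```python
from h import *
cs=camera("scene");cw=camera("wrist");cd=camera("side")
for n,z in (("w",.03),("w",.06),("w",.1),("w",.15)): print(z,(ray(cw,[(480,228),(505,190),(483,290)],z)[:,:2]*1000).round().tolist())
cv2.imwrite("pics/cab.png",np.hstack([cv2.resize(cs["frame"][270:420,320:520],(400,300)),cv2.resize(cd["frame"][0:180,180:420],(400,300))])[...,::-1])
```

```text
0.03 [[508.0, 511.0], [476.0, 532.0], [573.0, 515.0]]
0.06 [[493.0, 492.0], [465.0, 511.0], [551.0, 496.0]]
0.1 [[474.0, 468.0], [451.0, 483.0], [522.0, 470.0]]
0.15 [[450.0, 437.0], [433.0, 448.0], [486.0, 439.0]]
```

View pics/cab.png

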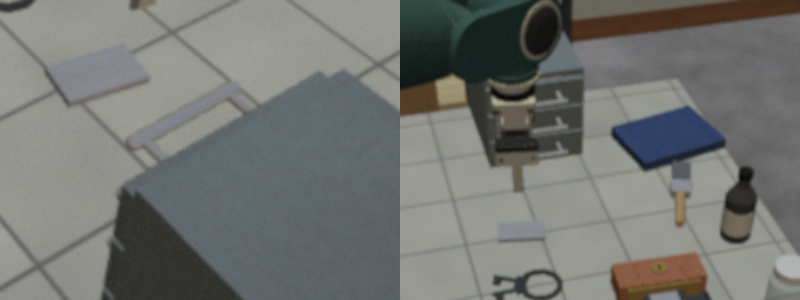

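Run:
```python
from h import *
cs=camera("scene");cd=camera("side")
print("base",(ray(cd,[(240,97),(289,92)],0)[:,:2]*1000).round().tolist())
for z in(.03,.06,.1,.15,.2): print(z,(ray(cs,[(385,340),(437,314)],z)[:,:2]*1000).round().tolist(),(ray(cd,[(262,58),(281,54)],z)[:,:2]*1000).round().tolist())
```

```text
base [[474.0, 569.0], [649.0, 554.0]]
0.03 [[509.0, 426.0], [384.0, 431.0]] [[598.0, 749.0], [675.0, 758.0]]
0.06 [[530.0, 443.0], [410.0, 448.0]] [[587.0, 700.0], [661.0, 709.0]]
0.1 [[557.0, 466.0], [445.0, 471.0]] [[572.0, 635.0], [643.0, 643.0]]
0.15 [[591.0, 495.0], [488.0, 499.0]] [[554.0, 553.0], [621.0, 561.0]]
0.2 [[625.0, 524.0], [531.0, 527.0]] [[535.0, 471.0], [599.0, 479.0]]
```

Handles are at about y = 500 mm and the gripper reaches only y = 426, so it's clear. Descending.

Request:
{"op": "step_arm", "data": {
  "increments": [40,1.3,-0.5,-30,0,0,0,40,1.3,-0.4,-35,0,0,0,40,0,0,-30,0,0,0,40,0,0,-18,0,0,0,40,0,0,-8,0,0,0,40,0,0,0,0,0,0,40,0,0,0,0,0,0]
}}

```text
time_s: 19.27
position: [0.4654, 0.3311, 0.0107]
eef_rot: [0.275, 3.129, -0.0]
wrist_force: [0.3, -0.9, 0.5]
grip_width: 0.844
```

Request:
{"op": "step_arm", "data": {
  "increments": [40,-1.5,0.5,-6,0,0,0,40,0,0,-3,0,0,0,40,0,0,0,0,0,0,255,0,0,0,0,0,0,255,0,0,0,0,0,0,255,0,0,0,0,0,0,255,0,0,0,0,0,0,255,0,0,0,0,0,0,255,0,0,0,0,0,0,255,0,0,0,0,0,0]
}}

```text
time_s: 20.1
position: [0.4635, 0.3316, 0.0009]
eef_rot: [0.274, 3.13, -0.001]
wrist_force: [0.8, -0.8, 1.5]
grip_width: 0.531
```

Request:
{"op": "step_arm", "data": {
  "increments": [255,0,0,10,0,0,0,255,0,0,25,0,0,0,255,0,0,30,0,0,0,255,0,0,30,0,0,0,255,0,0,15,0,0,0,255,0,0,0,0,0,0]
}}

```text
time_s: 20.6
position: [0.4646, 0.3324, 0.1154]
eef_rot: [0.274, 3.125, 0.005]
wrist_force: [-0.0, -0.1, -2.4]
grip_width: 0.532
```

Request:
{"op": "step_arm", "data": {
  "increments": [255,5.3,-12.3,0,0,0,-0.04,255,10.7,-24.8,0,0,0,-0.08,255,10.7,-24.8,0,0,0,-0.08,255,10.7,-24.8,0,0,0,-0.08,255,10.7,-24.8,0,0,0,-0.08,255,10.7,-24.8,0,0,0,-0.08,255,10.7,-24.8,0,0,0,-0.08,255,10.7,-24.8,0,0,0,-0.08,255,10.7,-24.8,0,0,0,-0.08,255,10.7,-24.8,0,0,0,-0.08,255,10.7,-24.8,0,0,0,-0.08,255,10.7,-24.8,0,0,0,-0.08,255,10.7,-24.8,0,0,0,-0.08,255,10.7,-24.8,0,0,0,-0.08,255,10.7,-24.8,0,0,0,-0.08,255,10.7,-24.8,0,0,0,-0.08,255,10.7,-24.8,0,0,0,-0.08,255,10.7,-24.8,0,0,0,-0.08,255,5.3,-12.3,0,0,0,-0.042,255,0,0,0,0,0,0]
}}

```text
time_s: 22.27
position: [0.6555, -0.1177, 0.1083]
eef_rot: [-2.277, -2.161, 0.004]
wrist_force: [-0.1, 0.6, -2.7]
grip_width: 0.533
```

Request:
{"op": "step_arm", "data": {
  "increments": [255,0,0,0,0,0,0]
}}

```text
time_s: 22.35
position: [0.655, -0.1155, 0.1087]
eef_rot: [-2.271, -2.166, 0.003]
wrist_force: [0.0, -0.1, -2.1]
grip_width: 0.528
```

```bash
python3 look.py w12
```

```text
22.35 [ 655.  -115.5  108.7] jaw -2.71 z [-3.3e-03  6.0e-04 -1.0e+00] 0.5284407999490522 [ 0.  -0.1 -2.1] [-0.21  0.15  1.59 -0.    1.41 -0.17]
[122. 284.] [ 504.6 -178.7] [11.4 32.9] 71.7
[276. 256.] [ 652.1 -163.6] [133.9  84. ] 87.1
[524. 148.] [863.4 -71.4] [102.1   6. ] 81.6
[278.  93.] [661.  -22.5] [142.3  53.4] 87.2
```

View pics/w12.png

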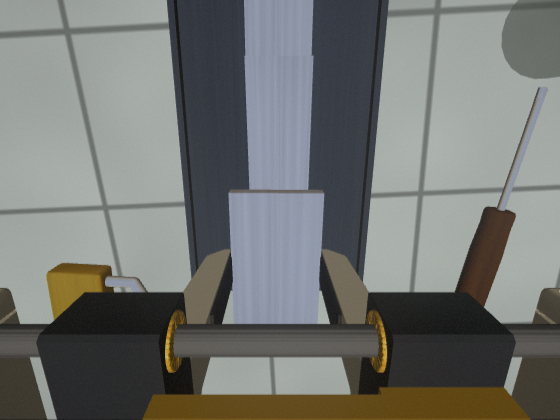

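Request:
{"op": "step_arm", "data": {
  "increments": [255,0.8,0,-15,0.045,0,0,255,0.7,0,-25,0.045,0,0,255,0,0,-25,0.043,0,0,255,0,0,-15,0,0,0,255,0,0,0,0,0,0,255,0,0,0,0,0,0]
}}

```text
time_s: 22.9
position: [0.657, -0.114, 0.0305]
eef_rot: [-2.199, -2.102, -0.137]
wrist_force: [-0.0, 0.7, -2.5]
grip_width: 0.527
```

```bash
python3 look.py w13
```

```text
22.9 [ 657.  -114.    30.5] jaw -2.55 z [-0.0019  0.1317 -0.9913] 0.5266500802661875 [-0.   0.7 -2.5] [-0.27  0.23  1.63  0.13  1.32 -0.26]
[276. 256.] [ 656.6 -118.9] [88.9 60.9] 87.5
[276.  93.] [661.2 -17.7] [108.7  54.5] 87.5
```

View pics/w13.png

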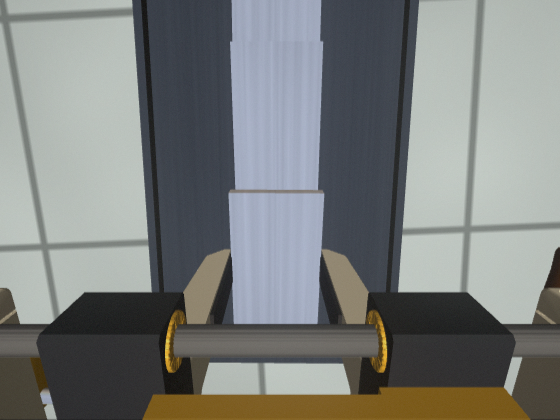

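Request:
{"op": "step_arm", "data": {
  "increments": [255,0,-0.5,-6,0,0,0,255,0,-0.5,-5,0,0,0,255,0,0,-3,0,0,0,255,0,0,0,0,0,0,255,0,0,0,0,0,0]
}}

```text
time_s: 23.37
position: [0.6574, -0.1155, 0.0168]
eef_rot: [-2.2, -2.101, -0.139]
wrist_force: [0.8, 0.4, -2.2]
grip_width: 0.533
```

Request:
{"op": "step_arm", "data": {
  "increments": [255,0,0,-1,0,0,0,255,0,0,0,0,0,0]
}}

```text
time_s: 23.53
position: [0.6575, -0.1156, 0.0159]
eef_rot: [-2.2, -2.101, -0.14]
wrist_force: [-0.4, 0.8, -2.9]
grip_width: 0.53
```

Request:
{"op": "step_arm", "data": {
  "increments": [255,0,0,-1,0,0,0,255,0,0,0,0,0,0]
}}

```text
time_s: 23.7
position: [0.6574, -0.1156, 0.0147]
eef_rot: [-2.2, -2.101, -0.139]
wrist_force: [0.0, -0.3, -2.2]
grip_width: 0.53
```

Request:
{"op": "step_arm", "data": {
  "increments": [255,0,0,-1,0,0,0,255,0,0,0,0,0,0]
}}

```text
time_s: 23.87
position: [0.6574, -0.1156, 0.0136]
eef_rot: [-2.2, -2.101, -0.139]
wrist_force: [-0.0, -0.1, -2.7]
grip_width: 0.527
```

Within about 1 mm of touching, so I'm releasing and backing off.

Request:
{"op": "step_arm", "data": {
  "increments": [110,0,0,0,0,0,0,70,0,0,0,0,0,0,70,0,0,0,0,0,0,70,0,0,0,0,0,0,70,0,0,0,0,0,0,70,0,-2,15,0,0,0,70,0,-5,35,0,0,0,70,0,-20,40,-0.065,0,0,70,0,-20,40,-0.065,0,0,70,0,-10,20,0,0,0,70,0,0,0,0,0,0,70,0,0,0,0,0,0]
}}

```text
time_s: 24.87
position: [0.6579, -0.1703, 0.1608]
eef_rot: [2.272, 2.169, 0.005]
wrist_force: [1.0, -0.1, -1.1]
grip_width: 0.725
```

```bash
python3 look.py w14;python3 -c "
from h import *
c=camera('side');f=c['frame'];cv2.imwrite('pics/s14.png',cv2.resize(f[140:260,290:410],(600,600),interpolation=2)[...,::-1])
c=camera('scene');f=c['frame'];cv2.imwrite('pics/c14.png',cv2.resize(f[180:320,130:290],(640,560),interpolation=2)[...,::-1])"
```

```text
24.8667 [ 657.9 -170.3  160.8] jaw -2.66 z [ 0.0025  0.0024 -1.    ] 0.7249445625060075 [ 1.  -0.1 -1.1] [-0.29  0.14  1.5   0.    1.49 -0.25]
[136. 226.] [ 505.8 -195. ] [43.3 37.2] 84.0
[554. 224.] [ 953.6 -214.4] [16.9 78.1] 12.3
[487.  83.] [862.6 -69.8] [100.4   6. ] 81.6
[272.  94.] [658.8 -75.8] [172.5  52.6] 87.6
```

View pics/w14.png

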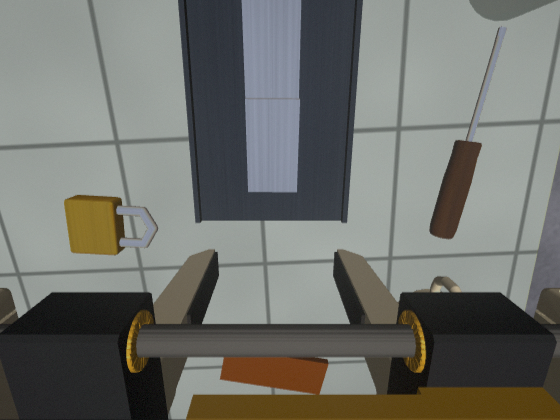

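View pics/s14.png

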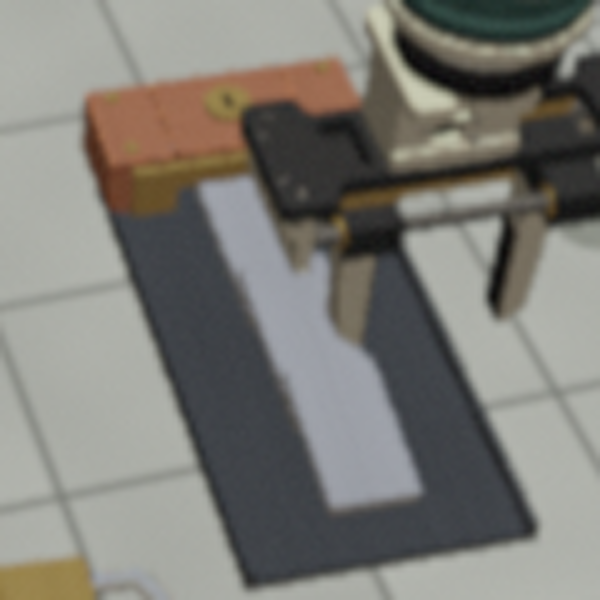

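View pics/c14.png

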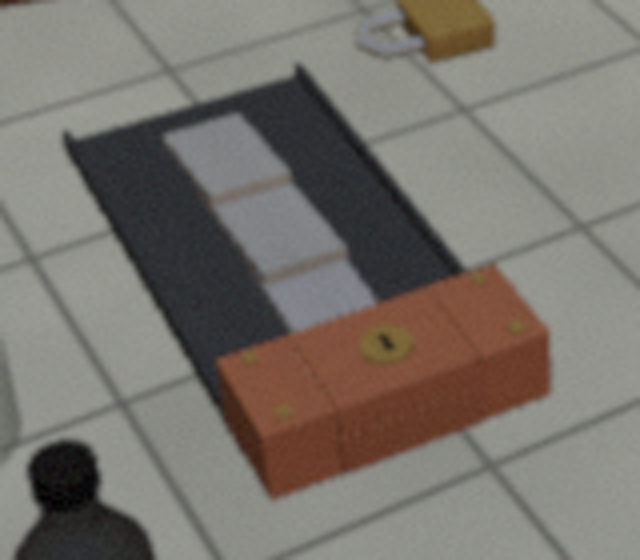

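The three plates lie shingled in a straight row, with steps at (255,190) and (305,265) in the scene crop. I'll raise the arm and do one last measurement of the whole row.

Request:
{"op": "step_arm", "data": {
  "increments": [70,0,10,40,0,0,0,70,0,20,40,0,0,0,70,0,20,30,0,0,0,70,0,20,0,0,0,0,70,0,20,0,0,0,0,70,0,0,0,0,0,0,70,0,0,0,0,0,0,70,0,0,0,0,0,0]
}}

```text
time_s: 25.68
position: [0.6572, -0.0815, 0.2645]
eef_rot: [-2.269, -2.168, -0.001]
wrist_force: [-0.3, 0.1, -0.2]
grip_width: 0.726
```

```bash
python3 look.py w15
python3 - <<'E'
from h import *
c=camera("wrist");f=c["frame"];cv2.imwrite("pics/f15.png",cv2.resize(f[0:260,180:360],None,fx=2.3,fy=2.3,interpolation=2)[...,::-1])
g=f[:,262:280].astype(float).mean((1,2));d=np.diff(g)
for i in np.where(abs(d)>6)[0]:print(i,d[i].round(),[(ray(c,[(271,i+.5)],z)[0,1]*1000).round(1) for z in(.014,.0255)])
E
```

```text
25.6833 [657.2 -81.5 264.5] jaw -2.61 z [-0.002   0.0031 -1.    ] 0.7263842116046233 [-0.3  0.1 -0.2] [-0.16  0.08  1.4   0.    1.66 -0.12]
[538. 233.] [1026.6 -178. ] [64.2 87. ] 12.1
[277. 205.] [ 657.1 -119.4] [85.9 51.6] 87.4
[515.  93.] [950.8  21.1] [ 72.8 137.6] 82.6
[277. 109.] [662.2   4.6] [154.   51.8] 87.4
14 9.0 [np.float64(114.4), np.float64(111.3)]
34 -12.0 [np.float64(93.7), np.float64(91.1)]
35 -18.0 [np.float64(92.6), np.float64(90.1)]
36 -7.0 [np.float64(91.6), np.float64(89.1)]
37 33.0 [np.float64(90.5), np.float64(88.0)]
41 -9.0 [np.float64(86.3), np.float64(83.9)]
42 -40.0 [np.float64(85.2), np.float64(82.9)]
44 36.0 [np.float64(83.1), np.float64(80.8)]
45 57.0 [np.float64(82.0), np.float64(79.8)]
46 7.0 [np.float64(80.9), np.float64(78.7)]
108 -12.0 [np.float64(10.6), np.float64(10.3)]
109 16.0 [np.float64(9.4), np.float64(9.1)]
172 -14.0 [np.float64(-70.6), np.float64(-68.7)]
173 -19.0 [np.float64(-72.0), np.float64(-70.0)]
174 20.0 [np.float64(-73.3), np.float64(-71.3)]
175 15.0 [np.float64(-74.7), np.float64(-72.6)]
234 -12.0 [np.float64(-159.2), np.float64(
[... 463 characters left out ...]
322 -15.0 [np.float64(-305.7), np.float64(-297.2)]
323 -74.0 [np.float64(-307.5), np.float64(-299.0)]
324 -12.0 [np.float64(-309.3), np.float64(-300.8)]
328 7.0 [np.float64(-316.7), np.float64(-307.9)]
329 12.0 [np.float64(-318.5), np.float64(-309.7)]
331 -7.0 [np.float64(-322.2), np.float64(-313.3)]
333 7.0 [np.float64(-326.0), np.float64(-317.0)]
334 7.0 [np.float64(-327.9), np.float64(-318.8)]
375 14.0 [np.float64(-408.3), np.float64(-397.0)]
376 26.0 [np.float64(-410.4), np.float64(-399.0)]
377 22.0 [np.float64(-412.4), np.float64(-401.0)]
378 9.0 [np.float64(-414.5), np.float64(-403.0)]
393 -27.0 [np.float64(-446.1), np.float64(-433.8)]
394 -52.0 [np.float64(-448.3), np.float64(-435.9)]
```

View pics/f15.png

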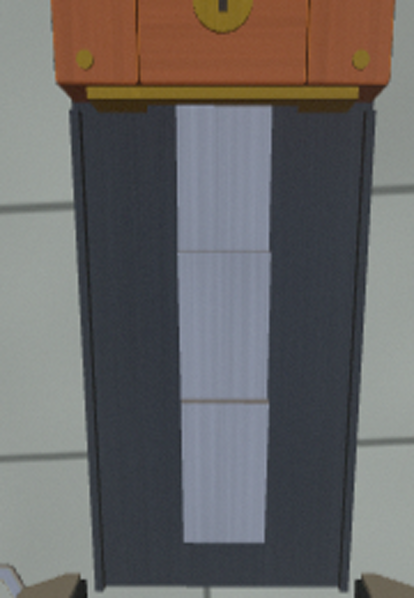

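```bash
python3 -c "
from cell import ticket
print(ticket.close_job())"
```

```text
the job is handed in; nothing more can be done
None
```

The three steel tokens are loaded in the tray like roof tiles, and the job was handed in at about 26 s of the 72 s allowed. The hand-in reports no verdict, so the checks below are my own.

**What I did:** I gripped each token across its width. The longest went through the slot until it met the stop, where I felt about −12 N. I set the middle and shortest down tilted by about 0.10 and 0.13 rad.

**Longest:** the wrist camera showed about 100 mm of it outside the slot, which is what fully home should show.

**Laps:**

| Pair | Centre distance | Allowed |
|---|---|---|
| Longest to middle | about 90 mm | 75–106 mm |
| Middle to shortest | about 71 mm | 55–86 mm |

- The overlaps come to about 30 mm each.
- The longest's centre is taken from the gripper position at contact, because its tail is hidden under the middle token.

**Row:** it is within about 0.5° of the tray's direction and a few millimetres of its centre line.

**Bystanders and arm:** I did not touch the key ring or the padlock. The arm was raised clear of everything at the end.

**Not measured directly:** I took the slopes from the geometry and the visible steps between tokens. The tray's lengthwise position also came out 2–4 mm apart in different views, so I relied on contact with the stop instead.

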